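# Find the tired spring jack and set the tube on sound ones

### The job

Two of the three spring support jacks in the sloping rack are sound; the third has lost its spring to welding heat and looks no different, so push their caps to feel which gives way to a light push, and put that one in the round pan. Stand the two firm ones upright in the channel iron, one towards each end, then lay the square tube lengthwise along the channel on their caps, so that it rests level at their full height. Leave the other tools on the table where they are.

Things in the scene. Friction and masses are not known exactly. Their poses are not given: they have to be found in the camera images.
- jack_a: One of three spring support jacks that look exactly alike, each in one rack socket at the start (which in which varies). Round steel barrel 38 mm in diameter, straight to 72 mm up, then a 15 mm rod with a flat cap 28 mm across; 112 mm high, about 0.46 kg. Origin: centre of its underside; z along its axis to the cap. In the rack its lowest 34 mm are in the socket.
- jack_b: One of three spring support jacks that look exactly alike, each in one rack socket at the start (which in which varies). Round steel barrel 38 mm in diameter, straight to 72 mm up, then a 15 mm rod with a flat cap 28 mm across; 112 mm high, about 0.46 kg. Origin: centre of its underside; z along its axis to the cap. In the rack its lowest 34 mm are in the socket.
- jack_c: One of three spring support jacks that look exactly alike, each in one rack socket at the start (which in which varies). Round steel barrel 38 mm in diameter, straight to 72 mm up, then a 15 mm rod with a flat cap 28 mm across; 112 mm high, about 0.46 kg. Origin: centre of its underside; z along its axis to the cap. In the rack its lowest 34 mm are in the socket.
- jack_a_cap (a point): Centre of the top of that jack's cap; moves with the cap, which can be pushed 14 mm down the axis against a spring and comes back when let go. A sound jack's cap moves only above about 8 N and takes about 14 N at 8 mm; the tired one's gives from 1.5 N and takes under 4 N all the way down, so that the tube's end would sink it.
- jack_b_cap (a point): Centre of the top of that jack's cap; moves with the cap, which can be pushed 14 mm down the axis against a spring and comes back when let go. A sound jack's cap moves only above about 8 N and takes about 14 N at 8 mm; the tired one's gives from 1.5 N and takes under 4 N all the way down, so that the tube's end would sink it.
- jack_c_cap (a point): Centre of the top of that jack's cap; moves with the cap, which can be pushed 14 mm down the axis against a spring and comes back when let go. A sound jack's cap moves only above about 8 N and takes about 14 N at 8 mm; the tired one's gives from 1.5 N and takes under 4 N all the way down, so that the tube's end would sink it.
- rack: Fixed steel rack: a plate 292 mm long (its y), 100 mm deep, sloping 31.5 degrees, low edge to the left as the robot sees it, with three pipe sockets (34 mm long, 48 mm outside, 41 mm inside) square on it, 95 mm apart along its y; the jacks lean some 31 to 38 degrees to its front (-x). Origin on the table under the plate's middle.
- channel: Fixed length of dark channel iron, open side up, 250 mm long (its x), 70 mm wide; floor 5 mm above the table, side flanges 5 mm thick and 28 mm high (60 mm between them), ends open. A bolt head 22 mm across, 30 mm washer, stands 11 mm above the floor at its middle. Origin on the table under its centre. It stands on one side of the rack, the pan on the other; the sides vary.
- pan: Fixed open round steel pan, 184 mm across the rim, 156 mm across the floor, 37 mm high, floor 3 mm above the table. Origin on the table under its centre.
- square_tube: Loose length of square steel tube, 260 mm long (its x), 35 x 35 mm, about 0.8 kg, lying on the table at the low side of the rack at the start. Origin at the centre of its underside.
- tube_end_1 (a point): Middle of the underside of the tube at its +x end.
- tube_end_2 (a point): Middle of the underside of the tube at its -x end.
- soapstone: Bystander, loose: slim soapstone marker lying flat, 11 x 135 x 11 mm; origin at the centre of its underside.
- spanner: Bystander, loose: combination spanner lying flat, 32 x 217 x 9 mm; origin at the centre of its underside.
- pliers: Bystander, loose: welding pliers with red grips lying flat, 63 x 186 x 18 mm; origin at the centre of its underside.
- welding_magnet: Bystander, loose: triangular red and grey welding magnet lying flat, 74 x 74 x 19 mm; origin at the centre of its underside.
- gauge_block: Bystander, loose: bright steel block with holes, 50 x 76 x 25 mm; origin at the centre of its underside.
- tape_measure: Bystander, loose: yellow tape measure, 36 x 82 x 66 mm; origin at the centre of its underside.
- chisel: Bystander, loose: dark cold chisel lying flat, 14 x 150 x 14 mm; origin at the centre of its underside.
- screwdriver_red: Bystander, loose: screwdriver with a red handle lying flat, 26 x 189 x 26 mm; origin at the centre of its underside.

How it is judged:
At the end, for the whole second after the job is handed in: One jack is in the pan (underside's centre within 90 mm of the pan's centre, cap within 105 mm); the other two stand upright in the channel, over 40 mm either side of its middle; the tube rests on both along the channel (within 11 degrees), undersides of its ends 113 to 122 mm up; all at rest (((x of jack_a in the frame of channel above 0.04 m and y of jack_a in the frame of channel between -0.03 and 0.03 m and z of each of jack_a, jack_b in the frame of channel below 0.012 m and angle between each of jack_a, jack_b's own z axis and vertical below 0.12 rad and contact force between each of jack_a, jack_b and square_tube above 0.5 N and x of jack_b in the frame of channel below -0.04 m and y of jack_b in the frame of channel between -0.03 and 0.03 m and horizontal distance between jack_c and pan below 0.09 m and z of jack_c in the frame of pan below 0.05 m and horizontal distance between jack_c_cap and pan below 0.105 m) or (x of jack_a in the frame of channel above 0.04 m and y of jack_a in the frame of channel between -0.03 and 0.03 m and z of each of jack_a, jack_c in the frame of channel below 0.012 m and angle between each of jack_a, jack_c's own z axis and vertical below 0.12 rad and contact force between each of jack_a, jack_c and square_tube above 0.5 N and x of jack_c in the frame of channel below -0.04 m and y of jack_c in the frame of channel between -0.03 and 0.03 m and horizontal distance between jack_b and pan below 0.09 m and z of jack_b in the frame of pan below 0.05 m and horizontal distance between jack_b_cap and pan below 0.105 m) or (x of jack_b in the frame of channel above 0.04 m and y of jack_b in the frame of channel between -0.03 and 0.03 m and z of each of jack_b, jack_a in the frame of channel below 0.012 m and angle between each of jack_b, jack_a's own z axis and vertical below 0.12 rad and contact force between each of jack_b, jack_a and square_tube above 0.5 N and x of jack_a in the frame of channel below -0.04 m and y of jack_a in the frame of channel between -0.03 and 0.03 m and horizontal distance between jack_c and pan below 0.09 m and z of jack_c in the frame of pan below 0.05 m and horizontal distance between jack_c_cap and pan below 0.105 m) or (x of jack_b in the frame of channel above 0.04 m and y of jack_b in the frame of channel between -0.03 and 0.03 m and z of each of jack_b, jack_c in the frame of channel below 0.012 m and angle between each of jack_b, jack_c's own z axis and vertical below 0.12 rad and contact force between each of jack_b, jack_c and square_tube above 0.5 N and x of jack_c in the frame of channel below -0.04 m and y of jack_c in the frame of channel between -0.03 and 0.03 m and horizontal distance between jack_a and pan below 0.09 m and z of jack_a in the frame of pan below 0.05 m and horizontal distance between jack_a_cap and pan below 0.105 m) or (x of jack_c in the frame of channel above 0.04 m and y of jack_c in the frame of channel between -0.03 and 0.03 m and z of each of jack_c, jack_a in the frame of channel below 0.012 m and angle between each of jack_c, jack_a's own z axis and vertical below 0.12 rad and contact force between each of jack_c, jack_a and square_tube above 0.5 N and x of jack_a in the frame of channel below -0.04 m and y of jack_a in the frame of channel between -0.03 and 0.03 m and horizontal distance between jack_b and pan below 0.09 m and z of jack_b in the frame of pan below 0.05 m and horizontal distance between jack_b_cap and pan below 0.105 m) or (x of jack_c in the frame of channel above 0.04 m and y of jack_c in the frame of channel between -0.03 and 0.03 m and z of each of jack_c, jack_b in the frame of channel below 0.012 m and angle between each of jack_c, jack_b's own z axis and vertical below 0.12 rad and contact force between each of jack_c, jack_b and square_tube above 0.5 N and x of jack_b in the frame of channel below -0.04 m and y of jack_b in the frame of channel between -0.03 and 0.03 m and horizontal distance between jack_a and pan below 0.09 m and z of jack_a in the frame of pan below 0.05 m and horizontal distance between jack_a_cap and pan below 0.105 m)) and height (world z) of tube_end_1 between 0.113 and 0.122 m and height (world z) of tube_end_2 between 0.113 and 0.122 m and angle between the x axis of square_tube and the x axis of channel, either way round below 0.2 rad and linear speed of each of square_tube, jack_a, jack_b, jack_c below 0.02 m/s); the robot touches nothing.
It fails at once if one of the other tools is shifted by more than 30 mm (distance of any of soapstone, spanner, pliers, welding_magnet, gauge_block, tape_measure, chisel, screwdriver_red from where it was at the start of the episode above 0.03 m).
It also fails if it takes over 72 s, if anything falls off the work surface, if the arm or the gripper's body presses on something with over 40 N, if the wrist force passes 120 N, or if a joint passes its speed limit or range.

### The arm

A 6-joint arm with a two-finger parallel gripper is mounted at the origin on a cart in front of the work surface, level with it; the furniture and walls round the work are solid. World frame = base frame: x ahead of the robot, y to its left, z up, the work surface at z = 0. Lengths are in m, angles in rad, forces in N, time in s.
With the tool pointing down it reaches from about 0.35 to 1 m from the base axis. Payload 7.1 kg.
Tool frame: the origin (TCP) lies between the finger pads; the fingertips stand 22 mm ahead of it and the grasp point (between the pads) lies 3 mm ahead of it; x points along the fingers, y is the direction in which the jaws open and shut, and the axes are right-handed (so a half turn about x gives the same grasp; the last joint's range is limited). The gripper opens to 85 mm and grips with 20 to 120 N. Pads are 22 mm wide; open, the fingers measure 114 mm over their backs; the gripper's body (76 mm by 85 mm) begins 54 mm behind the grasp point. The pads swing forward as they close: fully open they stand 13 mm farther back than shut.
Start: joints at [-0.019, 0.423, 1.63, -0, 1.089, -0.019], TCP at [0.625, 0, 0.253] pointing down, gripper open.
Joint ranges: [-3, 3], [-0.9, 2.11], [0.09, 2.58], [-1.31, 4.45], [0.11, 2.69], [-2.54, 2.54]. Speed limits (rad/s): [2.39, 2.39, 3.01, 3.14, 3.14, 3.14].

### API

Orientations are given as a rotation vector (axis times angle).
In Python, from rig import manip gives the robot as it stands. The module is installed in compiled form; this text tells all that it offers. Calls block until the motion is done:
- manip.move_to(position, orientation): joint-space move of the TCP to a pose.
- manip.servo_line(position, orientation=None, rate=0.15): straight line of the TCP; orientation=None keeps the orientation; rate is the mean speed in m/s.
- manip.set_joints(angles): joint-space move.
- manip.command_gripper(opening, f_grip=None): finger opening in m; f_grip is the grip in N (None keeps the last); returns when the fingers have stopped.
- manip.hold(seconds).
- manip.solve_ik(position, orientation): joint angles nearest the present ones, or None.
- manip.camera(name): name is "scene" or "side" or "wrist"; returns a dict with "image" (384x512x3 uint8, red, green, blue), "fx", "fy", "cx", "cy" (pixels), "cam_to_world" (4x4, takes a point from camera to world coordinates); the wrist camera has in their place "mount" (4x4, takes a point from camera to tool coordinates, whose origin is the TCP and whose axes are the tool frame's). Camera axes: x right, y down, z forward; pixel columns grow to the right and rows downward; lengths in m; the calibration is good to about 2 mm. A picture is of the moment at which its call begins: read the wrist's pose just before it. There is no depth.
A pose or a line that the arm cannot do raises manip.IKError and nothing moves.
- manip.sign_off(): hands the job in, once; it reports no verdict.
Readings, each from a call of its own:
- manip.get_time(): time.
- manip.get_joint_positions(): joint angles.
- manip.get_joint_vel(): joint speeds.
- manip.get_tau(): joint torques, N m.
- manip.get_position(): TCP position.
- manip.get_ee_rot(): TCP orientation.
- manip.get_contact_force(): force on the tool from outside, world axes, zero at the start.
- manip.get_torque(): the same for the moment, N m.
- manip.get_width(): finger opening in m.
Only numpy, scipy, OpenCV 4.12 (cv2) and the standard library are available. Lean on these libraries where they do the work, as an engineer would, in place of code of your own. Each camera call takes 0.05 s, during which the arm holds its last target.

## Working session

There is one attempt and no reset: what is moved stays moved. The work goes in short steps, each a Python script; the robot and the scene stay as the last script left them, time stands still between calls to the robot, and variables do not carry over. Pictures are saved under pics/ and viewed, and the job is handed in when it is done.

```bash
ls; mkdir -p pics
python3 - <<'E'
from rig import manip
import cv2,numpy as np
np.set_printoptions(precision=4,suppress=True)
for n in ["scene","side","wrist"]:
    c=manip.camera(n)
    cv2.imwrite(f"pics/{n}0.png",cv2.cvtColor(c["image"],cv2.COLOR_RGB2BGR))
    print(n,c["fx"],c["fy"],c["cx"],c["cy"]); print(c.get("cam_to_world",c.get("mount")))
print(manip.get_time(),manip.get_position(),manip.get_ee_rot(),manip.get_width())
E
```

```text
pics
scene 429.9820681100685 429.9820681100685 259.5603385645511 190.5698186601535
[[-0.8911 -0.2822  0.3553  0.031 ]
 [-0.4534  0.5851 -0.6724  0.9124]
 [-0.0181 -0.7603 -0.6493  1.1456]
 [ 0.      0.      0.      1.    ]]
side 407.89405269695067 407.89405269695067 252.8367720877223 191.58675608711795
[[ 0.9701 -0.0824  0.2285  0.2773]
 [-0.2423 -0.3935  0.8868 -1.2732]
 [ 0.0169 -0.9156 -0.4017  0.6315]
 [ 0.      0.      0.      1.    ]]
wrist 267.7339759910842 267.7339759910842 252.48419354601728 187.7351440830219
[[-0.     -0.2618  0.9651 -0.1213]
 [ 1.      0.0007  0.0002 -0.0006]
 [-0.0007  0.9651  0.2618 -0.0671]
 [ 0.      0.      0.      1.    ]]
0.15 [0.6246 0.     0.2527] [ 1.2087  1.2101 -1.2101] 0.0853945396641953
```

View pics/scene0.png

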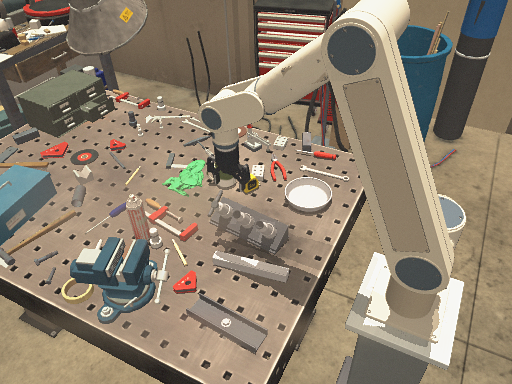

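View pics/side0.png

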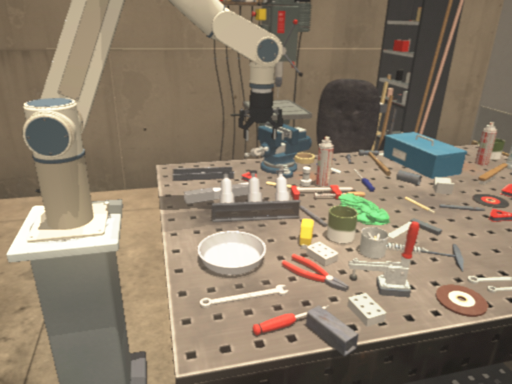

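View pics/wrist0.png

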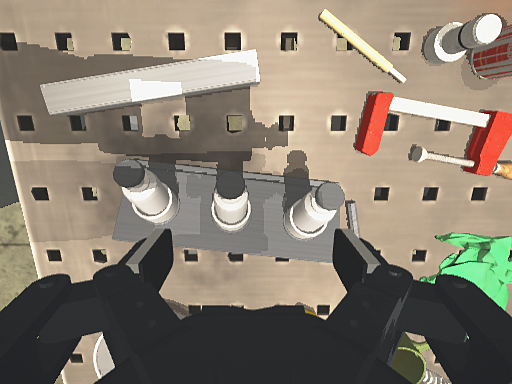

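```bash
cat > h.py <<'E'
from rig import manip
import cv2,numpy as np
from scipy.spatial.transform import Rotation as R
np.set_printoptions(precision=4,suppress=True)
def pose():
    T=np.eye(4);T[:3,:3]=R.from_rotvec(manip.get_ee_rot()).as_matrix();T[:3,3]=manip.get_position();return T
def shot(n,f):
    T=pose() if n=="wrist" else None
    c=manip.camera(n)
    M=T@c["mount"] if n=="wrist" else c["cam_to_world"]
    cv2.imwrite(f"pics/{f}.png",cv2.cvtColor(c["image"],cv2.COLOR_RGB2BGR))
    K=np.array([c["fx"],c["fy"],c["cx"],c["cy"]])
    np.savez(f"pics/{f}.npz",M=M,K=K)
    return c["image"],M,K
def load(f):
    d=np.load(f"pics/{f}.npz");return cv2.imread(f"pics/{f}.png"),d["M"],d["K"]
def ray(f,u,v):
    _,M,K=load(f); d=M[:3,:3]@np.array([(u-K[2])/K[0],(v-K[3])/K[1],1]);return M[:3,3],d/np.linalg.norm(d)
def onz(f,u,v,z):
    o,d=ray(f,u,v);return o+d*(z-o[2])/d[2]
def tri(*obs):
    A=np.zeros((3,3));b=np.zeros(3);L=[ray(*o) for o in obs]
    for o,d in L:
        P=np.eye(3)-np.outer(d,d);A+=P;b+=P@o
    x=np.linalg.solve(A,b)
    return x,[float(np.linalg.norm((np.eye(3)-np.outer(d,d))@(x-o))*1000) for o,d in L]
def proj(f,p):
    _,M,K=load(f);q=np.linalg.inv(M)@np.append(p,1);return np.array([K[0]*q[0]/q[2]+K[2],K[1]*q[1]/q[2]+K[3]])
def zoom(f,x0,y0,x1,y1,s,out):
    im=cv2.imread(f"pics/{f}.png")[y0:y1,x0:x1];cv2.imwrite(f"pics/{out}.png",cv2.resize(im,None,fx=s,fy=s,interpolation=cv2.INTER_CUBIC))
E
python3 - <<'E'
from h import *
for n in ["scene","side","wrist"]: shot(n,n+"1")
zoom("scene1",180,160,380,360,3,"za");zoom("side1",160,140,320,320,3,"zb")
print(pose()); print(load("wrist1")[1])
E
```

```text
[[-0.0005  1.     -0.      0.6248]
 [ 0.     -0.     -1.      0.    ]
 [-1.     -0.0005 -0.      0.2531]
 [ 0.      0.      0.      1.    ]]
[[ 1.      0.0009 -0.0005  0.6242]
 [ 0.0007 -0.9651 -0.2617  0.0671]
 [-0.0007  0.2617 -0.9651  0.3742]
 [ 0.      0.      0.      1.    ]]
```

View pics/za.png

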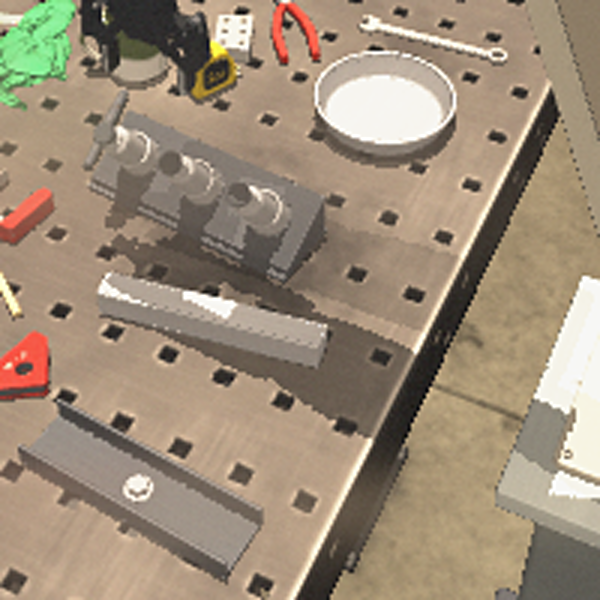

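View pics/zb.png

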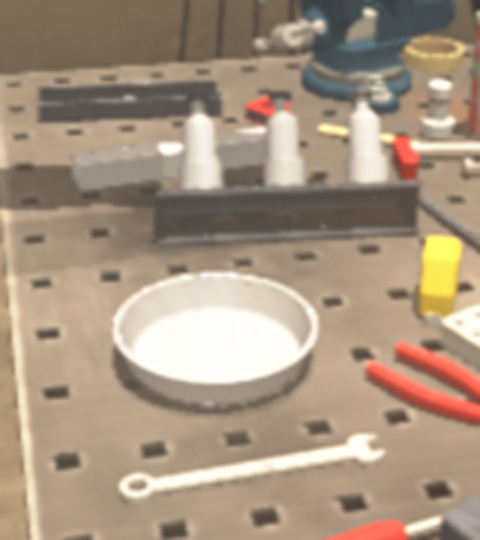

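Run:
```python
from h import *
print("bolt",onz("scene1",226,322.3,.016),"pan",onz("scene1",308.3,193.8,.037), "side pan",onz("side1",160+216/3,140+328/3,.037))
for n,a,b,w in [("L",(180+110/3,160+138/3),None,(330,193)),("M",(180+172/3,160+163/3),None,(232,186)),("R",(180+240/3,160+195/3),None,(128,171))]:
    print(n,tri(("scene1",*a),("wrist1",*w)))
# tube corners
for u,v in [(44,86),(255,52),(259,78),(48,113)]: print(onz("wrist1",u,v,.035))
# channel corners top
for u,v in [(22,450),(62,402),(262,515),(228,576)]: print("ch",onz("scene1",180+u/3,160+v/3,.028))
```

```text
bolt [0.4649 0.3253 0.016 ] pan [ 0.4564 -0.3014  0.037 ] side pan [ 0.4641 -0.3309  0.037 ]
L (array([ 0.6975, -0.0103,  0.1164]), [4.789397536860279, 4.789397536860349])
M (array([ 0.6033, -0.0003,  0.1225]), [1.2224527921784347, 1.222452792178542])
R (array([0.5067, 0.0159, 0.1277]), [0.6890112257122185, 0.6890112257122448])
[0.3757 0.1004 0.035 ]
[0.6268 0.1375 0.035 ]
[0.6316 0.1095 0.035 ]
[0.3743 0.0695 0.035 ]
ch [0.587 0.347 0.028]
ch [0.5825 0.2799 0.028 ]
ch [0.3375 0.305  0.028 ]
ch [0.338  0.3754 0.028 ]
```

Run:
```python
from h import *
rv=R.from_matrix(np.array([[0,1,0],[0,0,-1],[-1,0,0.]])).as_rotvec()
t=manip.get_time()
manip.move_to([0.48,0.20,0.35],rv); shot("wrist","w2"); print(manip.get_time()-t, manip.get_position()); print(load("w2")[1])
```

```text
1.0833 [0.4806 0.1992 0.3494]
[[ 1.      0.0004  0.      0.4798]
 [ 0.0004 -0.965  -0.2622  0.2666]
 [-0.0001  0.2622 -0.965   0.4709]
 [ 0.      0.      0.      1.    ]]
```

View pics/w2.png

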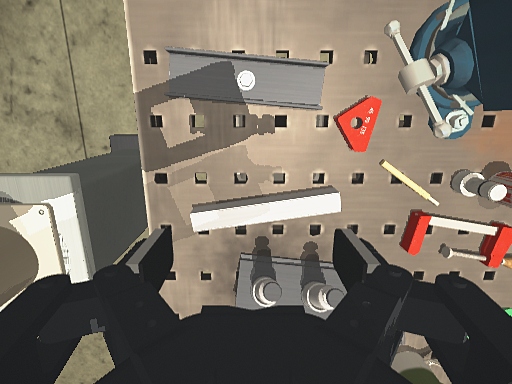

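Run:
```python
from h import *
rv=R.from_matrix(np.array([[0,1,0],[0,0,-1],[-1,0,0.]])).as_rotvec()
manip.move_to([0.56,-0.15,0.35],rv); shot("wrist","w3"); print(manip.get_time(), manip.get_position())
zoom("w2",150,30,350,230,4,"zc")
```

```text
2.7833 [ 0.5601 -0.1489  0.3499]
```

View pics/w3.png

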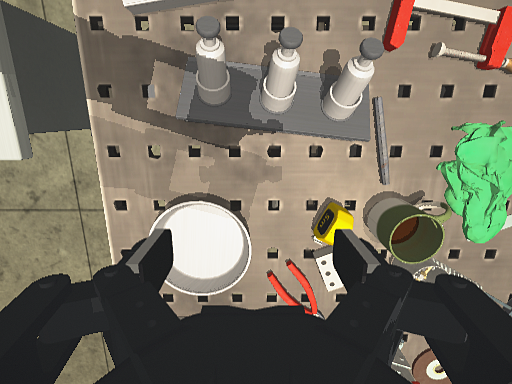

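View pics/zc.png

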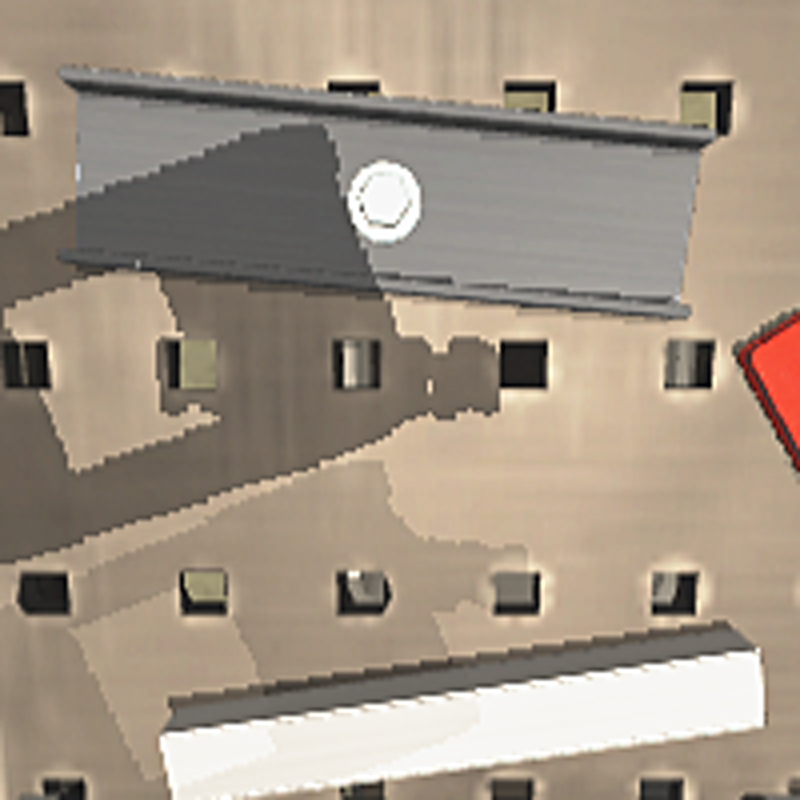

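Run:
```python
from h import *
zoom("w3",180,0,390,145,3.8,"zd");zoom("wrist1",100,140,360,270,3,"ze")
```

```text
(no output)
```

View pics/zd.png

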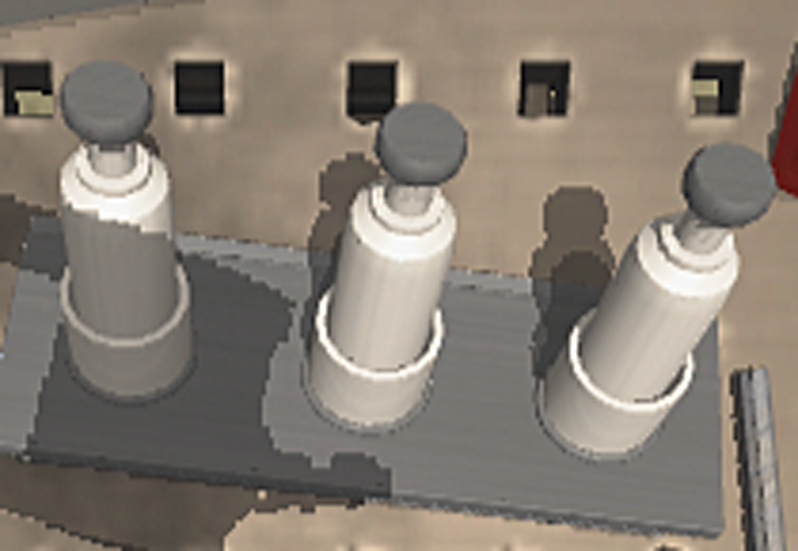

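View pics/ze.png

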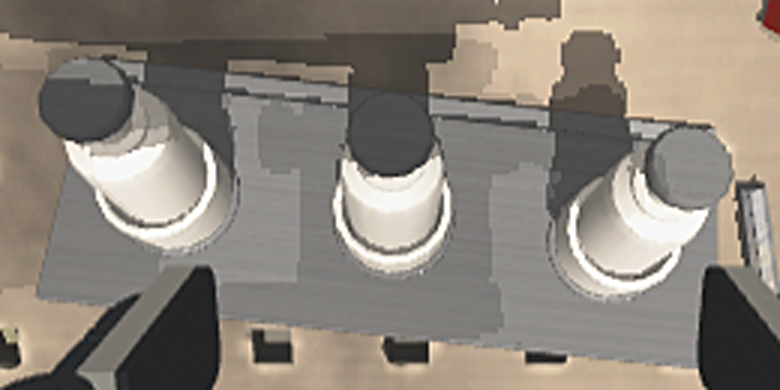

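Run:
```python
from h import *
E=lambda u,v:("wrist1",u/3+100,v/3+140)
D=lambda u,v:("w3",u/3.8+180,v/3.8)
caps=[];rings=[]
for e,d in [((86,98),(106,96)),((390,133),(421,136)),((690,166),(729,178))]:
    x,r=tri(E(*e),D(*d));caps.append(x);print("cap",x,r)
for e,d in [((155,173),(127,300)),((392,203),(379,335)),((624,238),(631,362))]:
    x,r=tri(E(*e),D(*d));rings.append(x);print("ring",x,r)
for c,r in zip(caps,rings):
    a=c-r;n=np.linalg.norm(a);a/=n;print(n,a,np.degrees(np.arccos(a[2])),np.degrees(np.arctan2(a[1],a[0])))
C=lambda u,v:("w2",u/4+150,v/4+30)
for p in [(60,66),(718,138),(58,262),(690,318)]: print("ch",onz(*C(*p),.028))
print("bolt",tri(C(384,198),("scene1",180+138/3,160+484/3)))
for p in [(162,735),(760,650),(765,722),(175,800)]: print("tube",onz(*C(*p),.035))
print("tube corners tri",tri(C(760,650),("wrist1",259,78)),tri(C(765,722),("wrist1",259,78)))
# pan rim
for u,v in [(201,248)]: print("pan",onz("w3",u,v,.037))
```

```text
cap [0.509  0.0157 0.1311] [0.29411174144747965, 0.29411174144758123]
cap [0.6029 0.0049 0.1324] [0.21699796468508611, 0.21699796468516833]
cap [ 0.6971 -0.0061  0.1311] [0.4380753686066997, 0.43807536860684343]
ring [ 0.5019 -0.0313  0.0608] [1.5919312774746348, 1.5919312774746317]
ring [ 0.5978 -0.044   0.0601] [0.8738220228677192, 0.8738220228677758]
ring [ 0.6915 -0.0547  0.0711] [0.16944753269176877, 0.16944753269182775]
0.08492755576137886 [0.0835 0.5537 0.8285] 34.054571495001596 81.42648197115844
0.08746736660137326 [0.0585 0.5597 0.8266] 34.24781579755532 84.03659400369911
0.07745290644200098 [0.0724 0.6282 0.7746] 39.22738419597737 83.43060210339638
ch [0.3486 0.3657 0.028 ]
ch [0.5971 0.3409 0.028 ]
ch [0.3419 0.2961 0.028 ]
ch [0.591  0.2751 0.028 ]
bolt (array([0.4687, 0.321 , 0.0124]), [0.8255620193589247, 0.8255620193587319])
tube [0.3725 0.1015 0.035 ]
tube [0.6282 0.1399 0.035 ]
tube [0.6332 0.1075 0.035 ]
tube [0.3763 0.071  0.035 ]
tube corners tri (array([ 0.639 ,  0.1206, -0.0156]), [7.864817452069742, 7.86481745206982]) (array([0.6316, 0.109 , 0.0392]), [0.09119352151906526, 0.09119352151890489])
pan [ 0.4674 -0.3116  0.037 ]
```

```bash
cat >> h.py <<'E'
caps=[np.array([.509,.0157,.131]),np.array([.603,.0049,.131]),np.array([.697,-.0061,.131])]
e=np.array([.9933,-.1150,0]);hd=np.array([.1150,.9933,0])
def axis(deg=35.): t=np.radians(deg);return np.sin(t)*hd+np.cos(t)*np.array([0,0,1.])
def ori(a,y):
    x=-a/np.linalg.norm(a);y=y-x*(x@y);y/=np.linalg.norm(y);return R.from_matrix(np.c_[x,y,np.cross(x,y)]).as_rotvec()
E
python3 - <<'E'
from h import *
a=axis()
for s in (1,-1):
    o=ori(a,s*e)
    for c in caps:
        print(s,manip.solve_ik(c+a*.045,o),manip.solve_ik(c-a*.05,o))
d=ori(np.array([0,0,1.]),e)
ch=np.array([.4690,.3195,0]);cx=np.array([.9955,-.095,0])
for s in (1,-1):
  for k in (1,-1):
    o=ori(np.array([0,0,1.]),s*cx)
    print(manip.solve_ik(ch+k*.08*cx+[0,0,.07],o),manip.solve_ik(ch+k*.08*cx+[0,0,.2],o))
  print(manip.solve_ik([.465,-.312,.07],o))
E
```

```text
1 [ 0.3401  0.5299  1.841  -0.6008  1.1462  0.814 ] [ 0.2501  0.6409  1.9064 -0.7059  0.9716  0.885 ]
1 [ 0.2764  0.6287  1.6413 -0.6042  1.2029  0.7104] [ 0.1968  0.7222  1.7019 -0.6827  1.0455  0.7624]
1 [ 0.2275  0.738   1.4184 -0.6002  1.2744  0.6081] [ 0.1564  0.8173  1.477  -0.6573  1.1297  0.6461]
-1 [ 0.3401  0.5299  1.841  -0.6008  1.1462 -2.3276] [ 0.2501  0.6409  1.9064 -0.7059  0.9716 -2.2566]
-1 [ 0.2764  0.6287  1.6413 -0.6042  1.2029 -2.4312] [ 0.1968  0.7222  1.7019 -0.6827  1.0455 -2.3792]
-1 [ 0.2275  0.738   1.4184 -0.6002  1.2744 -2.5335] [ 0.1564  0.8173  1.477  -0.6573  1.1297 -2.4955]
[0.4981 0.6735 1.7034 0.     0.7647 0.5932] [0.4981 0.4935 1.6539 0.     0.9942 0.5932]
[0.6753 0.5529 1.9823 0.     0.6064 0.7705] [0.6753 0.3282 1.9265 0.     0.8869 0.7705]
[-0.6122  0.6014  1.8681 -0.      0.6721 -0.5171]
None None
[ 0.6753  0.5529  1.9823 -0.      0.6064 -2.3711] [ 0.6753  0.3282  1.9265 -0.      0.8869 -2.3711]
None
```

Orientation with tool y along +rack-y works. Start feeling the caps with shut fingers.

```bash
cat >> h.py <<'E'
def push(i,off=(0,0,0)):
    a=axis();o=ori(a,e);c=caps[i]+np.array(off)
    manip.move_to(c+a*.050,o)
    manip.servo_line(c+a*.030,rate=.1)
    f0=np.array(manip.get_contact_force());log=[];n0=None
    for k in range(16):
        h=.029-.0015*k
        manip.servo_line(c+a*h,rate=.05)
        f=float((np.array(manip.get_contact_force())-f0)@a)
        log.append((round(h*1000,1),round(f,2)))
        if f>6.5: break
        if f>1.0 and n0 is None: n0=k
        if n0 is not None and k-n0>=4: break
    manip.servo_line(c+a*.040,rate=.2)
    return log
E
python3 - <<'E'
from h import *
manip.command_gripper(0.0); print(manip.get_time(),manip.get_width())
print(push(0),manip.get_time())
E
```

```text
3.55 -0.00011794378144315495
[(29.0, -1.48), (27.5, -2.42), (26.0, -1.2), (24.5, -1.4), (23.0, 0.7), (21.5, 7.04)] 6.6833
```

Run:
```python
from h import *
for i in (1,2):
    print(push(i),manip.get_time())
```

```text
[(29.0, -0.16), (27.5, 0.18), (26.0, 0.19), (24.5, -0.02), (23.0, 2.0), (21.5, 8.5)] 9.25
[(29.0, 1.08), (27.5, 1.5), (26.0, 1.32), (24.5, -0.44), (23.0, 2.13)] 11.5667
```

Run:
```python
from h import *
a=axis();c=caps[2]
manip.servo_line(c+a*.027,rate=.1);manip.hold(.15)
f0=np.array(manip.get_contact_force());print(f0)
for h in (.023,.0215,.02,.0185,.017,.0155):
    manip.servo_line(c+a*h,rate=.05);manip.hold(.1)
    f=float((np.array(manip.get_contact_force())-f0)@a);print(h,round(f,2))
    if f>7:break
manip.servo_line(c+a*.045,rate=.2);print(manip.get_time())
```

```text
[ 0.255  -1.1986  0.0308]
0.023 1.54
0.0215 1.45
0.02 0.99
0.0185 2.45
0.017 2.84
0.0155 3.81
14.4
```

```bash
cat >> h.py <<'E'
Z=np.array([0,0,1.])
PAN=np.array([.465,-.312,0])
CH=np.array([.4695,.3195,0]);cx=np.array([.9957,-.0925,0])
def grab(i,off=(0,0,0)):
    a=axis();o=ori(a,e);c=caps[i]+np.array(off)
    manip.command_gripper(.066)
    manip.move_to(c+a*.035,o)
    manip.servo_line(c-a*.046,rate=.12)
    manip.command_gripper(.02,70)
    w=manip.get_width()
    f0=np.array(manip.get_contact_force())
    manip.servo_line(c+a*.012,rate=.12)
    manip.servo_line(c+a*.012+Z*.08,rate=.25)
    return w,f0,np.array(manip.get_contact_force())
E
python3 - <<'E'
from h import *
print(manip.get_time());print(grab(2),manip.get_width(),manip.get_time())
shot("scene","s3");shot("wrist","w4");zoom("s3",180,100,380,300,3,"zf")
E
```

```text
14.4
(0.036148439180877096, array([1.3428, 3.8099, 5.4952]), array([-1.0787,  0.1597, -5.4135])) 0.03625871934003619 17.5917
```

View pics/zf.png

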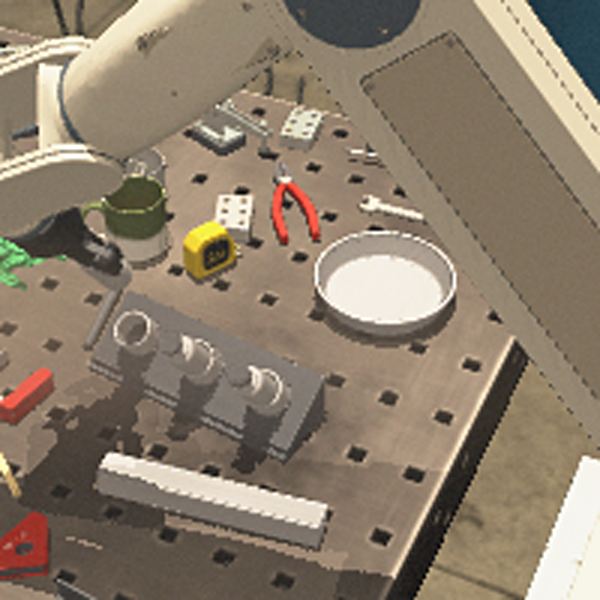

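View pics/w4.png

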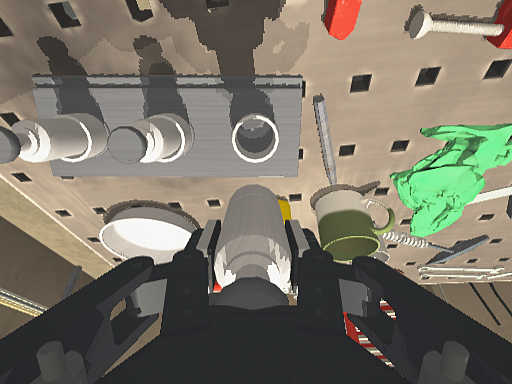

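```bash
cat >> h.py <<'E'
def place(p,y,floor,lift=.2,up=.2):
    o=ori(Z,y)
    manip.move_to([p[0],p[1],lift],o)
    manip.servo_line([p[0],p[1],floor+.066+.008],o,rate=.2)
    manip.hold(.1);f0=np.array(manip.get_contact_force());log=[]
    for k in range(10):
        manip.servo_line([p[0],p[1],floor+.066+.007-.0015*k],o,rate=.05);manip.hold(.05)
        f=float(np.array(manip.get_contact_force())[2]-f0[2]);log.append((round(floor*1000+73-1.5*k,1),round(f,2)))
        if f>3:break
    manip.command_gripper(.075)
    manip.servo_line([p[0],p[1],up],o,rate=.25)
    return log
E
python3 - <<'E'
from h import *
print(place(PAN,e,.003,.22,.19),manip.get_time(),manip.get_contact_force())
shot("wrist","w5")
E
```

```text
[(76.0, 0.51), (74.5, 0.27), (73.0, 1.18), (71.5, -0.1), (70.0, -0.5), (68.5, 14.24)] 22.9917 [ 0.6081  0.1166 -0.3209]
```

View pics/w5.png

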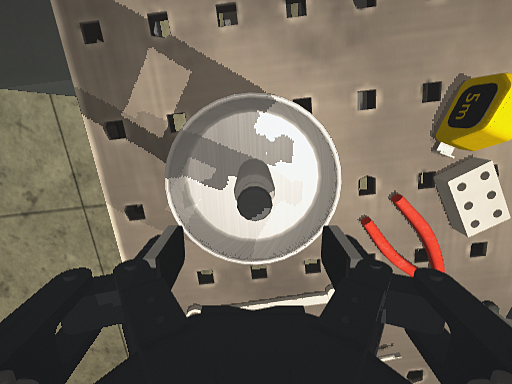

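Run:
```python
from h import *
manip.move_to([.56,-.08,.27],ori(Z,e))
print(grab(1),manip.get_width(),manip.get_time())
print(place(CH+.08*cx,cx,.005,.22,.2),manip.get_time())
shot("wrist","w6")
```

```text
(0.03638149044802232, array([-0.2624,  1.6353,  5.6327]), array([ 0.0703, -0.2464, -5.4316])) 0.03626242507410145 27.3833
[(78.0, 0.57), (76.5, 0.06), (75.0, 0.41), (73.5, 0.73), (72.0, 0.53), (70.5, 11.18)] 32.4417
```

View pics/w6.png

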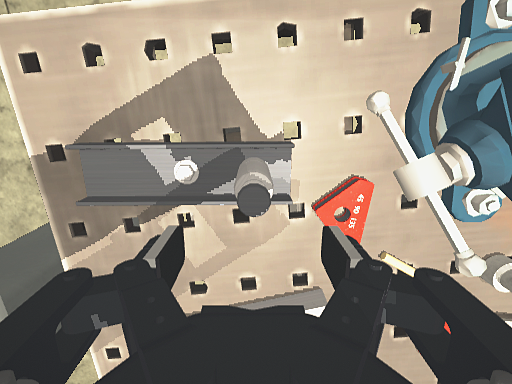

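Run:
```python
from h import *
print(grab(0),manip.get_width(),manip.get_time())
print(place(CH-.08*cx,cx,.005,.22,.24),manip.get_time())
shot("wrist","w7");shot("scene","s7")
```

```text
(0.03607485106645352, array([-1.3248,  2.7807,  5.0042]), array([-0.4009, -0.5523, -4.5005])) 0.03639994779955549 36.1417
[(78.0, -0.06), (76.5, 1.09), (75.0, 0.22), (73.5, -0.14), (72.0, 0.55), (70.5, 8.33)] 41.4333
```

View pics/w7.png

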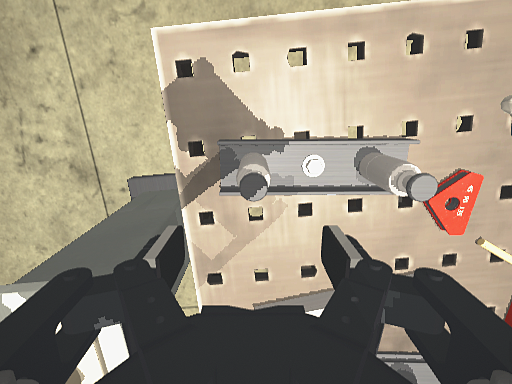

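View pics/s7.png

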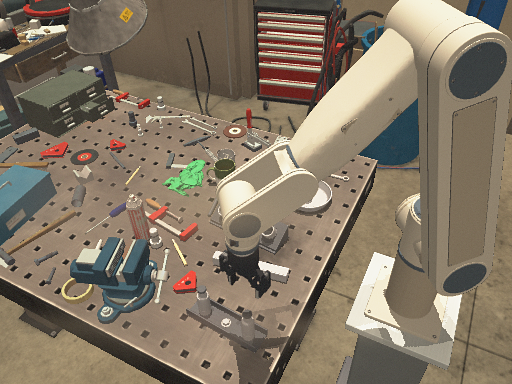

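Run:
```python
from h import *
print(onz("w7",253,186,.117),onz("w7",421,187,.117),onz("w6",254,197,.117))
print("targets",CH+.08*cx,CH-.08*cx)
print("tri +x cap",tri(("w7",421,187),("w6",254,197)))
print("rack edge",onz("w2",238,253,.01),onz("w2",335,262,.01))
n=np.array([-.1444,.9895,0]);m=np.array([.0925,.9957,0])
for s in (1,-1):
    for p,v in [([.5024,.1046,.2],n),([.5024,.1046,.03],n),([.4695,.3195,.25],m),([.4695,.3195,.145],m)]:
        print(s,manip.solve_ik(p,ori(Z,s*v)))
```

```text
[0.3891 0.329  0.117 ] [0.5463 0.3136 0.117 ] [0.5494 0.3159 0.117 ]
targets [0.5492 0.3121 0.    ] [0.3898 0.3269 0.    ]
tri +x cap (array([0.5492, 0.3132, 0.1121]), [1.1295158253664717, 1.129515825366589])
rack edge [0.4522 0.0122 0.01  ] [ 0.6391 -0.007   0.01  ]
1 [ 0.1821  0.3345  1.9167 -0.      0.8904 -1.5336]
1 [ 0.1821  0.634   1.975  -0.      0.5327 -1.5336]
1 [ 0.5766  0.3439  1.761   0.      1.0367 -0.9016]
1 [ 0.5766  0.4879  1.8281  0.      0.8255 -0.9016]
-1 [0.1821 0.3345 1.9167 0.     0.8904 1.608 ]
-1 [0.1821 0.634  1.975  0.     0.5327 1.608 ]
-1 [ 0.5766  0.3439  1.761  -0.      1.0367  2.24  ]
-1 [ 0.5766  0.4879  1.8281 -0.      0.8255  2.24  ]
```

Run:
```python
from h import *
n=np.array([-.1444,.9895,0]);o=ori(Z,n);t=[.5024,.1046]
manip.command_gripper(.062)
manip.move_to([*t,.14],o)
manip.servo_line([*t,.030],o,rate=.15)
manip.command_gripper(.02,90);print(manip.get_width(),manip.get_contact_force())
manip.servo_line([*t,.25],o,rate=.25);manip.hold(.1)
print(manip.get_width(),manip.get_contact_force(),manip.get_torque(),manip.get_time())
shot("side","sd8");shot("wrist","w8");zoom("sd8",140,50,340,200,4,"zg")
```

```text
0.033328282808994955 [-0.6811 -0.8146  6.8782]
0.03362833534602941 [-0.7642  0.1723 -8.5158] [ 0.0266  0.0281 -0.0145] 46.1833
```

View pics/zg.png

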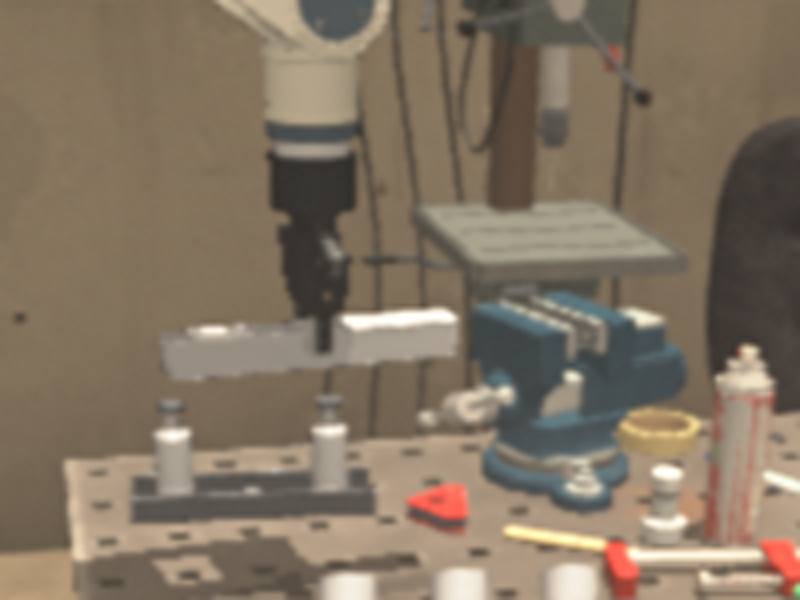

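View pics/w8.png

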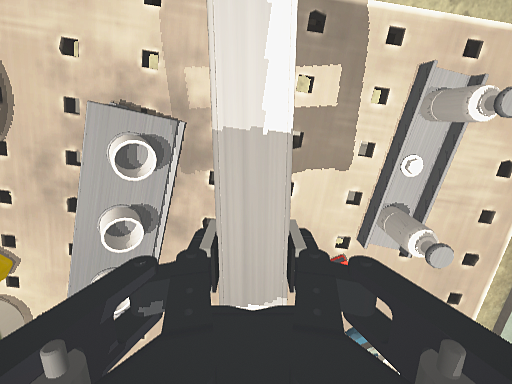

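Run:
```python
from h import *
m=np.array([.0915,.9958,0]);o=ori(Z,m);t=[.4690,.3208]
manip.move_to([*t,.22],o)
manip.servo_line([*t,.1535],o,rate=.12);manip.hold(.15)
f0=np.array(manip.get_contact_force());print(f0)
for k in range(9):
    z=.152-.0012*k
    manip.servo_line([*t,z],o,rate=.04);manip.hold(.06)
    f=manip.get_contact_force()[2]-f0[2];print(round(z,4),round(f,2),end="; ")
    if f>4:break
print(manip.get_torque(),manip.get_time());shot("side","sd9");zoom("sd9",140,50,340,200,4,"zh")
```

```text
[ 0.8264 -0.3824 -6.9622]
0.152 -0.45; 0.1508 -0.33; 0.1496 -0.21; 0.1484 -0.0; 0.1472 12.46; [-0.3956  0.3495  0.0146] 49.5583
```

View pics/zh.png

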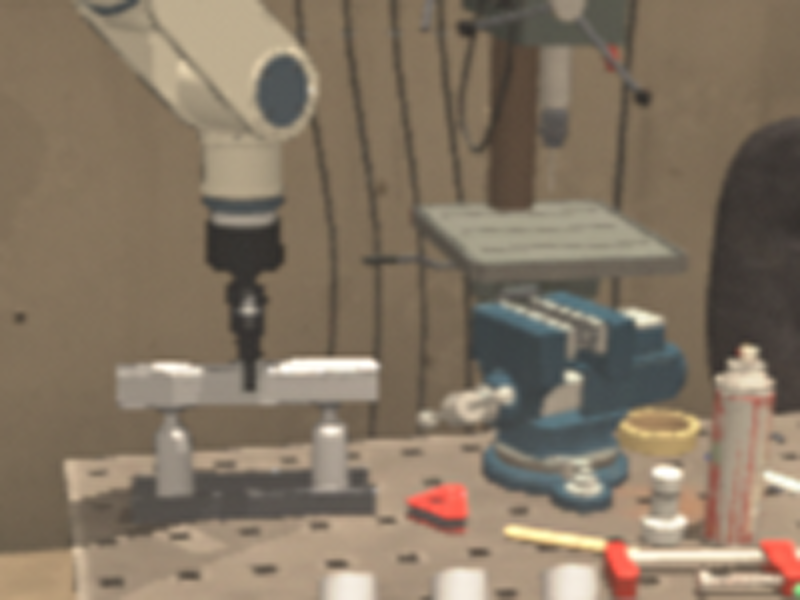

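Contact at the expected height (TCP 147 mm = 117 + 30); the tube is on both caps. Release and retract.

Run:
```python
from h import *
m=np.array([.0915,.9958,0]);o=ori(Z,m);t=[.4690,.3208]
manip.command_gripper(.06)
p=manip.get_position()
manip.servo_line([*t,.22],o,rate=.12)
manip.servo_line([*t,.30],o,rate=.2)
manip.move_to([.45,.10,.40],ori(Z,e));manip.hold(.2)
print(manip.get_time())
for n in ("side","scene","wrist"): shot(n,n+"10")
zoom("side10",140,50,340,200,4,"zi");zoom("scene10",180,150,380,350,3.5,"zj")
```

```text
52.6
```

View pics/zi.png

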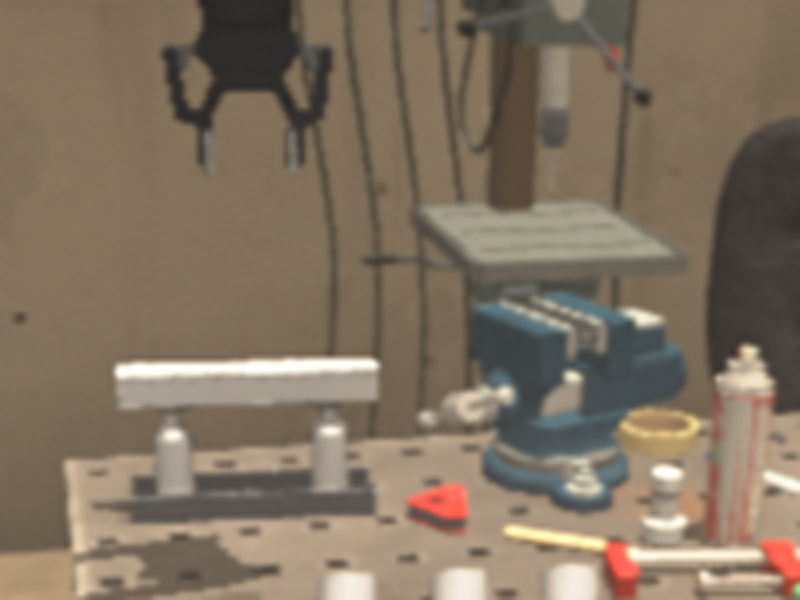

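View pics/zj.png

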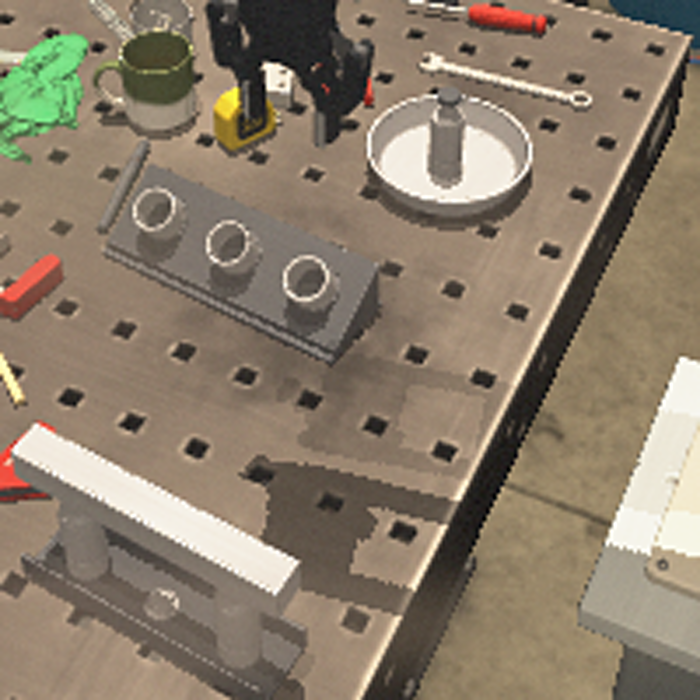

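View pics/wrist10.png

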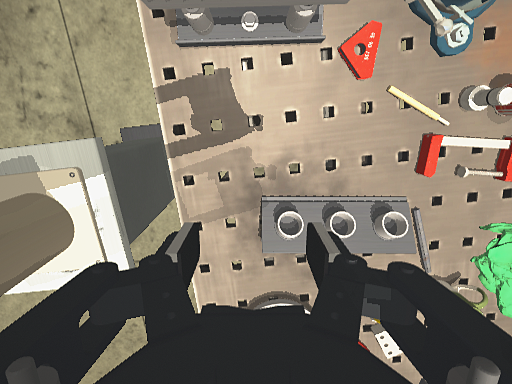

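Run:
```python
from h import *
S=lambda u,v:("scene10",180+u/3.5,150+v/3.5)
D=lambda u,v:("side10",140+u/4,50+v/4)
print(tri(S(40,422),D(379,368)));print(tri(S(299,567),D(118,376)))
```

```text
(array([0.597 , 0.2889, 0.1486]), [3.6982407387608376, 3.6982407387611294])
(array([0.3388, 0.3188, 0.147 ]), [3.2726266430109914, 3.2726266430109385])
```

Run:
```python
from h import *
print(manip.get_time(),manip.sign_off())
```

```text
the job is handed in; nothing more can be done
52.75 None
```

The job is done and handed in at 52.75 s of the 72 s allowed; no verdict was reported.

**Feeling the caps:** The jack at the far end of the rack (x ≈ 0.70 m) was the tired one. Its cap gave way from about 1.5 N and had reached only 3.8 N after about 7 mm of travel. The other two reached 7 to 8.5 N within about 2 mm. My first push on the tired jack stopped early because of force noise, so I pushed it again to be sure.

**Placing:** The tired jack stands upright near the middle of the round pan. The two firm jacks stand upright in the channel, about 80 mm either side of the bolt. The square tube lies along the channel on their caps, and the gripper has let go and is clear.

**Last checks:**
- **Contact height:** the tube touched down with the tool at 147 mm, which puts its underside at about 117 mm as expected.
- **Level:** a two-camera measurement put the top edges of the tube's two ends at 148.6 and 147.0 mm, so it is level within about 2 mm.
- **Disagreement:** those heights are 3 to 5 mm below the expected 152 mm. The two cameras' rays missed each other by over 3 mm, and the same kind of measurement read a bare cap about 5 mm low, so I trusted the contact height.
- **Other tools:** in the final pictures, those in view looked to be where they started; I did not measure them.

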